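Unscrew the wooden cap of the carver's tool chest and open the lid

ROBOT

A 6-joint arm with a two-finger parallel gripper is mounted at the origin on the work surface. World frame = base frame: x ahead of the robot, y to its left, z up, the work surface at z = 0. Lengths are in m, angles in degrees, forces in N, time in s.
With the tool pointing down it reaches from about 0.4 to 0.825 m from the base axis. Payload 7 kg.
Tool frame: the origin (TCP) lies at the very end of the fingers, on their centre line; the grasp point (between the pads) lies r.pinch_z behind it (r.pinch_z is the distance from the TCP to the grasp point, in m); z points along the fingers, y is the direction in which the jaws open and shut (so a half turn about z gives the same grasp; the last joint's range is limited). The gripper opens to 88 mm and grips with 3 to 60 N. Pads are 19 mm wide; open, the fingers measure 130 mm over their backs; the gripper's body (78 mm by 193 mm) begins 47 mm behind the grasp point.
Start: joints at [84.001, 20.546, 0.682, 0, -70.136, -16.507], TCP at [0.258, 0.624, 0.227] pointing down, gripper open.
Joint ranges: [-176.03, 176.03], [-82.01, 121.73], [-58.28, 71.71], [-173.87, 95.51], [-174.79, -0.11], [-173.66, 173.66]. Speed limits (degrees/s): [136.94, 136.94, 172.46, 180, 180, 180].

INTERFACE

Orientations are given as [roll, pitch, yaw] about the fixed x, y, z axes, in that order (R = Rz(yaw) Ry(pitch) Rx(roll)).
In Python, from plant import r gives the robot as it stands. The module is installed in compiled form; this text tells all that it offers.
- The arm moves only by the tool servo_tool, never from a script. Its argument "steps" is a list of rows, each a list of 5 numbers: the finger opening in cm, from 0 to 8.76, then the shift along the tool's x, y, z in cm, then the turn about the tool's z in degrees. In form: [[fingers, x, y, z, spin], ...]. A call has 1 to 8 rows; each row shifts and turns the commanded pose from where the row before left it, along the tool's axes as they then stand; what a row does not reach is not made up. A row lasts 1/8 s, in which the tool goes at most 62.5 mm and 10.7 degrees, less where a joint would pass 70% of its speed; a pose out of reach is approached as far as the arm can. A call with a gripper value outside its range is refused whole. The fingers move at their own pace and stop on an object; "squeeze" is the grip in N (left out, the last holds). Time passes only in rows, so rows that do not move let the fingers close. It gives the time, the measured TCP pose, the force and the opening at its end, in the units of the state.
- r.get_state(): the state, without advancing time (a new reading comes with each control period).
- r.capture(name): name is "scene" or "side" or "wrist"; returns the picture (384x512x3 uint8, red, green, blue); there is no depth.
- r.calibration(name): a dict with "K" (3x3 intrinsics, pixels), "rvec" (rotation vector, rad) and "tvec" (3), from world to camera coordinates, as OpenCV has them; the wrist camera has in their place "tool_from_camera" (4x4, takes a point from camera to tool coordinates, whose origin is the TCP and whose axes are the flange's). Camera axes: x right, y down, z forward; pixel columns grow to the right and rows downward; lengths in m; the calibration is good to about 2 mm. A picture is of the moment at which its call begins: read the wrist's pose just before it. calibration takes no time and is no camera call.
- r.close_job(): hands the job in, once; it reports no verdict.
The state is a dict: "time_s": time; "joints": joint angles; "qd": joint speeds; "joint_torque": joint torques, N m; "tcp_pos": TCP position; "eef_rot": TCP orientation; "contact_force": force on the tool from outside, world axes, zero at the start; "moment": the same for the moment, N m; "gripper_width": finger opening in m.
Only numpy, scipy, OpenCV 4.12 (cv2) and the standard library are available. Lean on these libraries where they do the work, as an engineer would, in place of code of your own. Each camera call takes 0.05 s, during which the arm holds its last target.

TASK

Open the tool chest: unscrew its big winged wooden cap, anticlockwise, until the thread lets go, lift the cap off its post and stand it upright in the middle of the square slate pad, setting it down gently. Then swing the chest's lid up past vertical and lower it gently onto its stop, so that it stays fully open. Leave the other things on the bench where they are.

Things in the scene. Friction and masses are not known exactly. Their poses are not given: they have to be found in the camera images.
- cap_center (a point): wooden screw cap, 0.1 kg: round body 54 mm across, 50 high, open below; across its top a straight upright wing 160 long, 12 thick, 26 tall (76 high in all), whose ends beyond 32 from the axis reach down to 22 above the rim. This point is its centre, on its axis, 38 above its rim; z up, x along the wing. At the start it is screwed down on the lid and holds it shut; it cannot be pulled off
- cap_wing_top (a point): top of the cap's wing, on the cap's axis, 38 mm above its centre. Pushed anticlockwise (from above) near a wing end, some 60 mm from the axis, the cap turns easily (a few N) and climbs 8 mm per turn; after 2 1/2 turns, about 19 mm higher, the thread lets go and it stands loose on the post until lifted straight up. Turned further, it only wobbles there
- post_base (a point): on the axis of the fixed threaded post, level with the shut lid's top face, 73 mm above the bench. The post, 31 across, rises 42 above it, round tip; the loosened cap clears it 25 higher. z up; this is the chest's frame: x along the hinge, y from the loop handle towards the hinge. The fixed chest is 220 (x) by 130 (y), 60 high, its centre 25 from here along +y
- lid_hinge (a point): middle of the lid's hinge line, on the chest's +y edge, 61 mm above the bench: from post_base 90 along the chest's y and 12 down. The lid turns about this line, which runs along the chest's x; this frame moves with the lid and is the chest's while the lid is shut
- lid_loop (a point): middle of the round grip bar of the lid's iron loop handle, 10 mm thick, 80 long, parallel to the hinge, on two side arms; it lies 42 beyond the lid's free edge, from the hinge line 172 along the lid and 6 along its outward normal. 67 above the bench while shut. A gripper pointing down can hold it all the way round, the bar turning between the fingers
- lid (a joint): angle of the lid (220 x 130 x 12, about 0.35 kg): 0 shut, 1.57 upright, 2.1 fully open, resting on its stop; grows as it opens. It has almost no friction: left alone it falls shut before about 1.5 and falls onto the stop beyond about 1.6.
- pad_top (a point): centre of the top face of the square grey slate pad, 110 x 110, 8 thick, fixed to the bench; z up
- snail: small dark wooden snail-shell carving, about 60 x 26 x 43 high; origin under its middle; bystander, leave alone (sizes in mm)
- offcut: rough maple offcut, 75 x 45 x 46 high; origin under its middle; bystander, leave alone (sizes in mm)
- pot: round open terracotta hand-warmer pot, 108 diameter, 92 high; origin under its middle; bystander, leave alone (sizes in mm)
- stone: smooth mottled green beach stone, 72 diameter, 28 high; origin under its middle; bystander, leave alone (sizes in mm)
- dish: small white bowl, 84 diameter, 32 high; origin under its middle; bystander, leave alone (sizes in mm)
- knife: carving knife lying flat, 160 long, 14 wide, 11 high; origin near its middle, x axis towards the blade; bystander, leave alone (sizes in mm)
There are look-alikes about, which are no part of the job. What is shaped like the part that bears cap_center but pink or yellow is not meant.

How it is judged (in metres and radians):
On the way, in this order (a step that is already met when the one before it is completed fails the run):
1. the cap is screwed up the post: 15 mm higher than at the start, still around the post (z of cap_center in the frame of post_base above 0.053 m and horizontal distance between cap_center and post_base below 0.015 m), for 0.1 s.
2. the cap stands upright on the slate pad, let go (horizontal distance between cap_center and pad_top below 0.035 m and z of cap_center in the frame of pad_top between 0.034 and 0.042 m and angle between cap_center's own z axis and vertical below 0.1 rad and contact force between the fingers and cap below 0.1 N), for 0.2 s.
3. the lid is fully open on its stop (value of joint lid above 2.03 rad), for 0.2 s.
At the end, for the whole second after the job is handed in: The cap stands upright (within 0.1 rad) on its rim on the slate pad, its axis within 35 mm of the pad's centre, let go and at rest; the lid rests open at 2.03 rad or more; bystanders are within 30 mm of where they were (all of step 2 and linear speed of cap below 0.01 m/s and value of joint lid above 2.03 rad and velocity of joint lid below 0.05 rad/s); the robot touches nothing.
It fails at once if the lid is dropped onto its stop (faster than 2 rad/s beyond 1.65 rad) (value of joint lid above 1.65 rad and velocity of joint lid above 2 rad/s).
It fails at once if the cap is dropped (faster than 0.5 m/s just above the pad or bench) (height (world z) of cap_center below 0.06 m and linear speed of cap above 0.5 m/s).
It fails at once if a bystander is moved more than 30 mm (distance of any of snail, offcut, pot, stone, dish, knife from where it was at the start of the episode above 0.03 m).
It also fails if it takes over 72 s, if anything falls off the work surface, if the arm or the gripper's body presses on something with over 40 N, if the wrist force passes 120 N, or if a joint passes its speed limit or range.

## Working session

There is one attempt and no reset: what is moved stays moved. The work goes in short steps, Python scripts to look and compute and a tool call to move; the robot and the scene stay as the last step left them, time stands still between calls to the robot, and variables do not carry over. Pictures are saved under pics/ and viewed, and the job is handed in when it is done.

Besides the shell and the picture viewer there is one more tool, called after "Emit:" by a JSON object that holds its "op" and its "data". servo_tool: Moves the arm, as the interface text tells. Its arguments: {"type":"object","properties":{"steps":{"type":"array","items":{"type":"array","items":{"type":"number"}}},"squeeze":{"type":"number"}},"required":["steps"]}

```bash
mkdir -p pics; ls
python3 - <<'E'
from plant import r
import cv2
print(r.get_state(), r.pinch_z)
for n in ["scene","side","wrist"]:
    c=r.calibration(n); print(n,c)
    im=r.capture(n); cv2.imwrite(f"pics/{n}0.png",im[:,:,::-1])
E
```

```text
pics
{'time_s': 0.0, 'joints': array([ 8.40023332e+01,  2.05907468e+01,  6.33438485e-01, -1.89823781e-02,
       -7.01367895e+01, -1.65068510e+01]), 'qd': array([-0.09601828,  0.01442752,  0.03513166,  0.00923144,  0.0766293 ,
       -0.00109948]), 'joint_torque': array([ 6.78605484e-04, -5.82716274e+01,  2.93046534e+01,  6.99741036e+00,
        6.82981830e-03, -1.65499409e-04]), 'tcp_pos': array([0.25820469, 0.62312558, 0.2256315 ]), 'eef_rot': array([ 1.79904710e+02, -9.62921349e-03, -2.25109742e+01]), 'contact_force': array([ 0.19996046,  0.26309734, -0.20821969]), 'moment': array([-0.09360428, -0.05580404,  0.03840004]), 'gripper_width': 0.08807009317546902} 0.0188
scene {'K': array([[472.85616243,   0.        , 248.30251222],
       [  0.        , 472.85616243, 193.00836509],
       [  0.        ,   0.        ,   1.        ]]), 'rvec': array([ 2.24811885,  0.65575333, -0.30090809]), 'tvec': array([-0.50175336, -0.07204831,  1.50826067])}
side {'K': array([[474.9275806 ,   0.        , 248.02537641],
       [  0.        , 474.9275806 , 196.49772721],
       [  0.        ,   0.        ,   1.        ]]), 'rvec': array([ 2.13824288, -0.55819055,  0.29238818]), 'tvec': array([-0.45737261,  0.29177369,  1.44099432])}
wrist {'K': array([[303.17265326,   0.        , 257.31873332],
       [  0.        , 303.17265326, 193.49838444],
       [  0.        ,   0.        ,   1.        ]]), 'tool_from_camera': array([[ 6.07076360e-04, -9.68165699e-01, -2.50309429e-01,
         6.58098615e-02],
       [ 9.99999813e-01,  6.07351110e-04,  7.61446934e-05,
         3.60262364e-04],
       [ 7.83050293e-05, -2.50309429e-01,  9.68165887e-01,
        -1.58148772e-01],
       [ 0.00000000e+00,  0.00000000e+00,  0.00000000e+00,
         1.00000000e+00]])}
```

View pics/scene0.png

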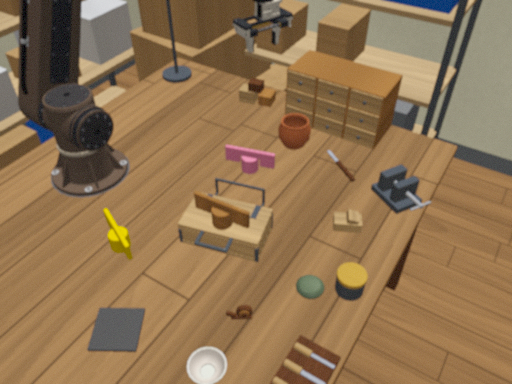

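View pics/side0.png

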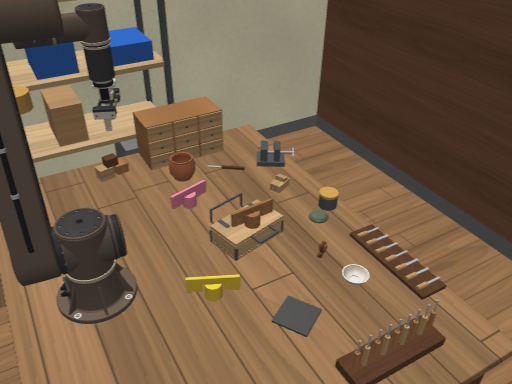

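View pics/wrist0.png

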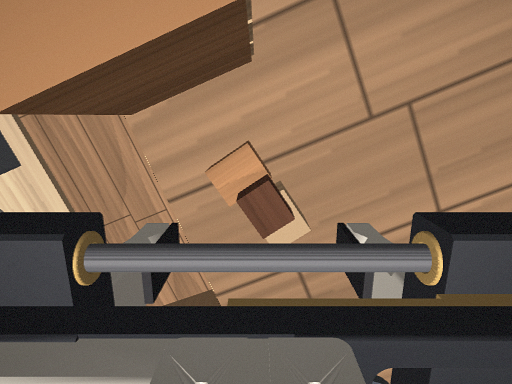

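Candidates for the cap in the scene view are the brown wooden one at (222,210) on the chest, a pink one at (250,158) and a yellow one at (118,237). The brown one on the chest fits, so I'll enlarge it.

Run:
```python
import cv2
a=cv2.imread("pics/scene0.png")[165:270,165:290]; b=cv2.imread("pics/side0.png")[180:265,195:300]
cv2.imwrite("pics/c1.png",cv2.resize(a,None,fx=6,fy=5.7,interpolation=cv2.INTER_CUBIC) if 0 else cv2.resize(a,(700,588),interpolation=cv2.INTER_CUBIC))
cv2.imwrite("pics/c2.png",cv2.resize(b,(735,595),interpolation=cv2.INTER_CUBIC))
```

```text
(no output)
```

View pics/c1.png

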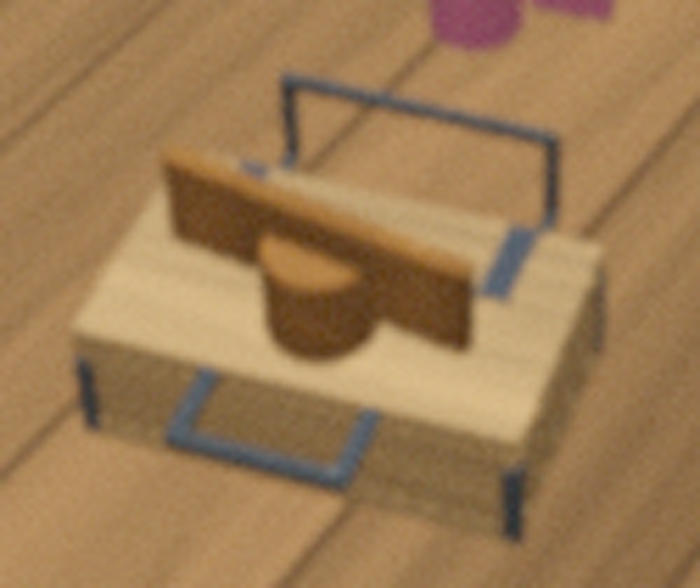

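View pics/c2.png

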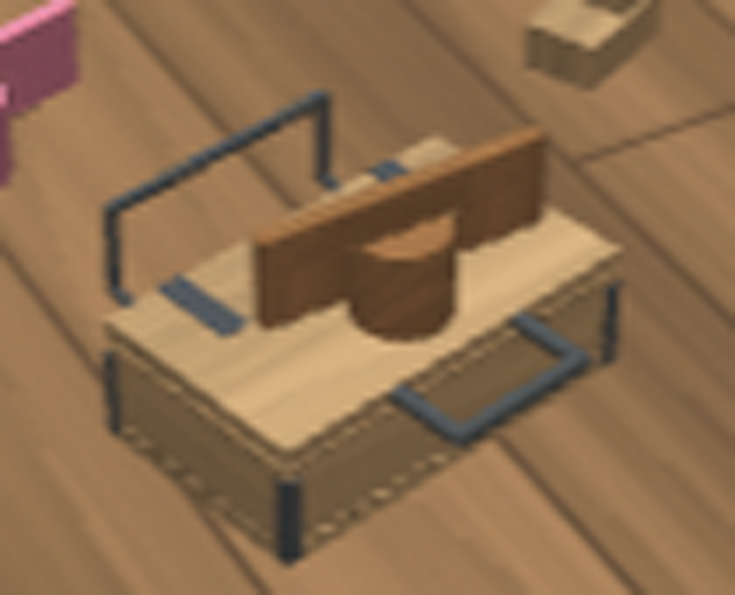

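```bash
cat > h.py <<'E'
import numpy as np, cv2
from plant import r
def cam(n):
    c=r.calibration(n); R=cv2.Rodrigues(np.array(c["rvec"]))[0]; return c["K"],R,np.array(c["tvec"])
def ray(n,uv):
    K,R,t=cam(n); d=R.T@np.linalg.solve(K,[uv[0],uv[1],1.]); return -R.T@t,d
def onz(n,uv,z):
    o,d=ray(n,uv); return o+d*(z-o[2])/d[2]
def tri(p,q):
    o,d=ray("scene",p);o2,e=ray("side",q)
    A=np.stack([d,-e],1); s=np.linalg.lstsq(A,o2-o,rcond=None)[0]
    a=o+d*s[0];b=o2+e*s[1]; return (a+b)/2,np.linalg.norm(a-b)
def proj(n,p):
    K,R,t=cam(n); v=K@(R@np.array(p)+t); return v[:2]/v[2]
def wray(uv,st):
    from scipy.spatial.transform import Rotation as Ro
    c=r.calibration("wrist");T=np.array(c["tool_from_camera"])
    R=Ro.from_euler("xyz",st["eef_rot"],degrees=True).as_matrix()
    d=R@T[:3,:3]@np.linalg.solve(c["K"],[uv[0],uv[1],1.]); o=np.array(st["tcp_pos"])+R@T[:3,3]; return o,d
def wz(uv,st,z):
    o,d=wray(uv,st); return o+d*(z-o[2])/d[2]
E
python3 - <<'E'
from h import *
np.set_printoptions(precision=4,suppress=True)
sc=lambda x,y:(165+(x+.5)/5.6-.5,165+(y+.5)/5.6-.5)
sd=lambda x,y:(195+(x+.5)/7-.5,180+(y+.5)/7-.5)
print(r.capture("scene").dtype)
S=[(75,333),(520,442),(605,247)]; D=[(287,447),(622,250),(107,325)]
for p in S: print("sc corner",onz("scene",sc(*p),.073))
for p in D: print("sd corner",onz("side",sd(*p),.073))
print("wing L",tri(sc(178,152),sd(262,242)))
print("wing R",tri(sc(463,267),sd(537,133)))
print("loop L",tri(sc(175,437),sd(460,440)), "R",tri(sc(340,482),sd(582,357)))
im=r.capture("scene")
# pad
for n in ["scene","side"]:
    im=cv2.imread(f"pics/{n}0.png").astype(int)
    m=((im.max(2)-im.min(2)<15)&(im.max(2)<90)).astype(np.uint8)
    k,l,s,c=cv2.connectedComponentsWithStats(m)
    for i in range(1,k):
        if s[i,4]>400: print(n,s[i],c[i],onz(n,c[i],.008))
E
```

```text
uint8
sc corner [ 0.4344 -0.0842  0.073 ]
sc corner [ 0.6449 -0.0303  0.073 ]
sc corner [0.6142 0.0956 0.073 ]
sd corner [ 0.4343 -0.0792  0.073 ]
sd corner [ 0.6473 -0.0307  0.073 ]
sd corner [0.4007 0.0399 0.073 ]
wing L (array([ 0.4532, -0.0201,  0.1453]), np.float64(0.0022076096626933188))
wing R (array([ 0.6054, -0.0141,  0.1486]), np.float64(0.00023362014176818977))
loop L (array([ 0.5095, -0.1068,  0.067 ]), np.float64(0.0010457469337019723)) R (array([ 0.5881, -0.0889,  0.07  ]), np.float64(0.002075243280154972))
scene [  39    0   50  107 2895] [61.7437 55.8152] [-0.6798  0.4755  0.008 ]
scene [234   0  58  38 575] [262.2591  18.7617] [-0.1354  1.2624  0.008 ]
scene [422   0  45 135 892] [444.6839  63.1558] [0.7519 1.2749 0.008 ]
scene [435   0  47 139 740] [458.0541  63.1743] [0.7991 1.3036 0.008 ]
scene [  68  107   44   44 1278] [ 90.8224 130.1721] [-0.1549  0.1486  0.008 ]
scene [455 145  57  30 747] [484.1794 159.4444] [1.0411 0.7034 0.008 ]
scene [372 170  47  42 793] [395.0971 189.372 ] [0.8506 0.4173 0.008 ]
side [   0    1  109   48 2509] [52.1283 30.721 ] [0.4011 2.7576 0.008 ]
side [157   0  17 104 681] [165.1145  49.9515] [0.9818 1.9513 0.008 ]
side [   0   45  126  241 3353] [ 67.431 228.501] [-0.012   0.3443  0.008 ]
side [  84   45   36   69 1296] [101.909   76.6752] [0.4791 1.6843 0.008 ]
side [ 258  115  254  145 3281] [398.0649 179.5504] [1.233  0.0098 0.008 ]
side [ 13 194  22  60 432] [ 23.0694 224.7894] [-0.145   0.4419  0.008 ]
side [  56  209   47   28 1004] [ 78.9094 222.4442] [0.0314 0.359  0.008 ]
side [ 92 264  40  39 514] [114.251  283.5214] [0.0548 0.004  0.008 ]
side [ 272  296   49   41 1132] [296.5707 315.8057] [ 0.4738 -0.3743  0.008 ]
```

Run:
```python
from h import *
np.set_printoptions(precision=4,suppress=True)
sc=lambda x,y:(165+(x+.5)/5.6-.5,165+(y+.5)/5.6-.5)
sd=lambda x,y:(195+(x+.5)/7-.5,180+(y+.5)/7-.5)
print("frame",tri(sc(287,80),sd(112,208)),tri(sc(553,140),sd(322,97)))
im=cv2.imread("pics/scene0.png").astype(int)[300:360,80:155]
print(im[28,37])
m=((np.abs(im-im[28,37]).max(2)<18)).astype(np.uint8)
k,l,s,c=cv2.connectedComponentsWithStats(m); i=1+s[1:,4].argmax(); print(s[i],c[i]+[80,300],onz("scene",c[i]+[80,300],.008))
# cap wing mid from brown? check proj of expected
y=np.array([-.24,.97,0]);P=np.array([.53,-.0185,.149])
print(proj("scene",P),proj("side",P))
o=[(0.53,-.0185)]
for n,pts in {"scene":dict(pink=(250,155),yellow=(118,240),dish=(207,365),snail=(240,312),pot=(294,130),knife=(341,165),offcut=(348,220),stone=(310,287))}.items() if 0 else [("scene",dict(pink=(250,155),yellow=(118,240),dish=(207,365),snail=(240,312),pot=(294,130),knife=(341,165),offcut=(348,220),stone=(310,287)))]:
    for k,v in pts.items(): print(k,onz("scene",v,.03))
```

```text
frame (array([0.4303, 0.0931, 0.0962]), np.float64(0.0010756108332398142)) (array([0.5656, 0.127 , 0.0951]), np.float64(0.000999843263843863))
[93 93 95]
[   8    8   56   43 1926] [116.6661 329.2658] [ 0.4794 -0.3731  0.008 ]
[220.9925 201.8208] [252.3521 205.6957]
pink [0.4085 0.3031 0.03  ]
yellow [ 0.3066 -0.1851  0.03  ]
dish [ 0.7134 -0.3396  0.03  ]
snail [ 0.7009 -0.1954  0.03  ]
pot [0.4618 0.4965 0.03  ]
knife [0.6747 0.4106 0.03  ]
offcut [0.79   0.2051 0.03  ]
stone [ 0.8046 -0.0478  0.03  ]
```

Emit:
{"op": "servo_tool", "data": {"steps": [[0,0,0,-2,-10]], "squeeze": 10}}

```text
time_s: 0.38
tcp_pos: [0.258, 0.6225, 0.2448]
eef_rot: [179.8, 0.0, -12.3]
contact_force: [0.1, 1.0, 0.3]
gripper_width: 0.0819
```

Emit:
{"op": "servo_tool", "data": {"steps": [[0,0,0,0,-6.1],[0,0,0,0,-6.2],[0,2.62,5.64,0,0],[0,2.62,5.64,0,0],[0,2.62,5.64,0,0],[0,2.62,5.64,0,0],[0,2.62,5.64,0,0],[0,2.62,5.64,0,0]]}}

```text
time_s: 1.38
tcp_pos: [0.4148, 0.2827, 0.2469]
eef_rot: [-180.0, -0.0, -0.2]
contact_force: [1.0, 0.2, 0.4]
gripper_width: 0.0037
```

Emit:
{"op": "servo_tool", "data": {"steps": [[0,2.62,5.64,0,0],[0,2.62,5.64,0,0],[0,2.62,5.64,0,0],[0,2.62,5.64,0,0],[0,2.62,5.64,0,0],[0,2.62,5.64,0,0],[0,0,0,0,0],[0,0,0,0,0]]}}

```text
time_s: 2.38
tcp_pos: [0.5701, -0.0547, 0.2462]
eef_rot: [-180.0, 0.0, -0.3]
contact_force: [0.1, 0.2, 0.5]
gripper_width: 0.0006
```

Emit:
{"op": "servo_tool", "data": {"steps": [[0,0.2,0,5,0],[0,0,0,5,0],[0,0,0,4.1,0],[0,0,0,0,0]]}}

```text
time_s: 2.88
tcp_pos: [0.5699, -0.0532, 0.1032]
eef_rot: [179.9, 0.3, -0.1]
contact_force: [0.9, -0.6, 1.4]
gripper_width: 0.0005
```

Run:
```python
from h import *
a=r.capture("scene")[165:270,165:290]; b=r.capture("side")[165:265,195:300]
a=cv2.resize(a,(500,420));b=cv2.resize(b,(441,420))
cv2.imwrite("pics/d1.png",cv2.resize(np.hstack([a,b])[:,:,::-1],(800,357)))
# orbit plan
A=np.array([.53,-.0185]);s=r.get_state()["tcp_pos"][:2];print(s)
```

```text
[ 0.57307195 -0.0533186 ]
```

View pics/d1.png

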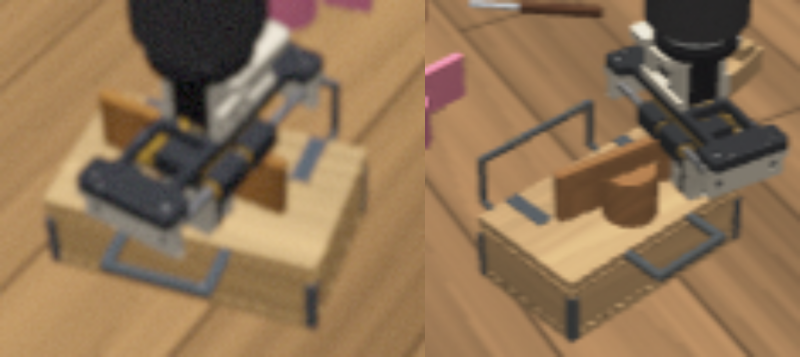

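Run:
```python
import numpy as np
f=np.radians(-39+22.5*np.arange(9));x=5.6*np.cos(f);y=5.6*np.sin(f)
print([[0,round(a,2),round(-b,2)] for a,b in zip(np.diff(x),np.diff(y))])
```

```text
[[0, np.float64(1.02), np.float64(-1.93)], [0, np.float64(0.2), np.float64(-2.18)], [0, np.float64(-0.65), np.float64(-2.09)], [0, np.float64(-1.4), np.float64(-1.68)], [0, np.float64(-1.93), np.float64(-1.02)], [0, np.float64(-2.18), np.float64(-0.2)], [0, np.float64(-2.09), np.float64(0.65)], [0, np.float64(-1.68), np.float64(1.4)]]
```

Emit:
{"op": "servo_tool", "data": {"steps": [[0,1.02,-1.93,0,0],[0,0.2,-2.18,0,0],[0,-0.65,-2.09,-0.05,0],[0,-1.4,-1.68,-0.05,0],[0,-1.93,-1.02,-0.05,0],[0,-2.18,-0.2,-0.05,0],[0,-2.09,0.65,-0.05,0],[0,-1.68,1.4,-0.05,0]]}}

```text
time_s: 3.98
tcp_pos: [0.4854, 0.0176, 0.1095]
eef_rot: [-180.0, -0.1, -0.1]
contact_force: [0.7, 0.5, -0.2]
gripper_width: 0.0008
```

Run:
```python
from h import *
a=r.capture("scene")[165:270,165:290]; b=r.capture("side")[165:265,195:300]
a=cv2.resize(a,(500,420));b=cv2.resize(b,(441,420))
cv2.imwrite("pics/d2.png",cv2.resize(np.hstack([a,b])[:,:,::-1],(800,357)))
s=r.get_state();print(s["tcp_pos"],s["contact_force"])
```

```text
[0.48403116 0.01602899 0.10922498] [ 0.68448806 -0.17941377 -0.24600388]
```

View pics/d2.png

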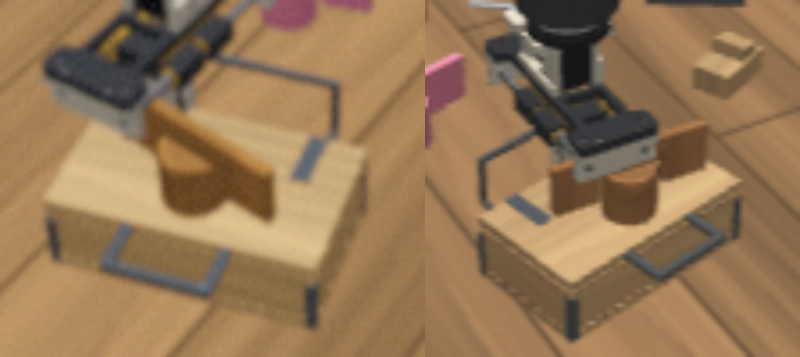

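The push turned the wing almost half a turn. I'll continue.

Emit:
{"op": "servo_tool", "data": {"steps": [[0,-1.02,1.93,-0.05,0],[0,-0.2,2.18,-0.05,0],[0,0.65,2.09,-0.05,0],[0,1.4,1.68,-0.05,0],[0,1.93,1.02,-0.05,0],[0,2.18,0.2,-0.05,0],[0,2.09,-0.65,-0.05,0],[0,1.68,-1.4,-0.05,0]]}}

```text
time_s: 5.08
tcp_pos: [0.5729, -0.0551, 0.1124]
eef_rot: [180.0, 0.0, -0.3]
contact_force: [-0.3, 0.2, -0.2]
gripper_width: 0.0006
```

Emit:
{"op": "servo_tool", "data": {"steps": [[0,1.02,-1.93,-0.05,0],[0,0.2,-2.18,-0.05,0],[0,-0.65,-2.09,-0.05,0],[0,-1.4,-1.68,-0.05,0],[0,-1.93,-1.02,-0.05,0],[0,-2.18,-0.2,-0.05,0],[0,-2.09,0.65,-0.05,0],[0,-1.68,1.4,-0.05,0]]}}

```text
time_s: 6.08
tcp_pos: [0.4844, 0.0173, 0.1168]
eef_rot: [-180.0, -0.0, -0.1]
contact_force: [0.8, -0.1, -0.5]
gripper_width: 0.0005
```

Emit:
{"op": "servo_tool", "data": {"steps": [[0,-1.02,1.93,-0.05,0],[0,-0.2,2.18,-0.05,0],[0,0.65,2.09,-0.05,0],[0,1.4,1.68,-0.05,0],[0,1.93,1.02,-0.05,0],[0,2.18,0.2,-0.05,0],[0,2.09,-0.65,-0.05,0],[0,1.68,-1.4,-0.05,0]]}}

```text
time_s: 7.08
tcp_pos: [0.5729, -0.0553, 0.1204]
eef_rot: [180.0, 0.0, -0.3]
contact_force: [-0.3, 0.2, 0.5]
gripper_width: 0.0006
```

Run:
```python
from h import *
a=r.capture("scene")[165:270,165:290]; b=r.capture("side")[165:265,195:300]
a=cv2.resize(a,(500,420));b=cv2.resize(b,(441,420))
cv2.imwrite("pics/d3.png",cv2.resize(np.hstack([a,b])[:,:,::-1],(800,357)))
s=r.get_state();print(s["tcp_pos"],s["contact_force"])
```

```text
[ 0.57385302 -0.05371479  0.12037223] [-0.86814673 -0.16589403  0.70530235]
```

View pics/d3.png

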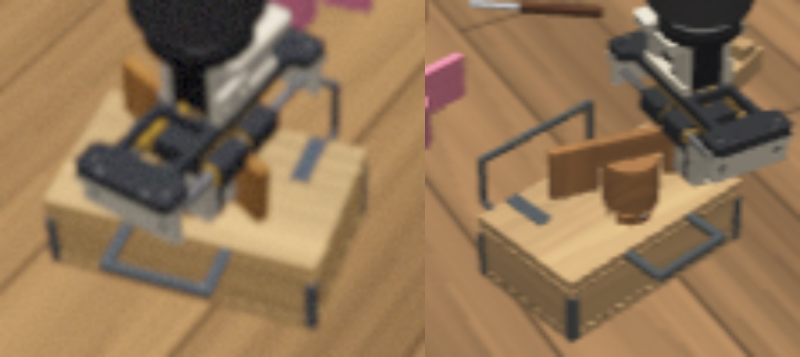

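Emit:
{"op": "servo_tool", "data": {"steps": [[0,1.02,-1.93,0,0],[0,0.2,-2.18,0,0],[0,-0.65,-2.09,0,0],[0,-1.4,-1.68,0,0],[0,-1.93,-1.02,0,0],[0,-2.18,-0.2,0,0],[0,-2.09,0.65,0,0],[0,-1.68,1.4,0,0]]}}

```text
time_s: 8.18
tcp_pos: [0.4849, 0.0174, 0.1209]
eef_rot: [-180.0, -0.1, -0.1]
contact_force: [1.2, 0.5, -0.1]
gripper_width: 0.0005
```

Emit:
{"op": "servo_tool", "data": {"steps": [[0,-1.02,1.93,0,0],[0,-0.2,2.18,0,0],[0,0.65,2.09,0,0],[0,0,0,0,0]]}}

```text
time_s: 8.68
tcp_pos: [0.4795, -0.0472, 0.1205]
eef_rot: [180.0, 0.0, -0.3]
contact_force: [-0.5, 0.7, -0.6]
gripper_width: 0.0007
```

Run:
```python
from h import *
a=r.capture("scene")[165:270,165:290]; b=r.capture("side")[165:265,195:300]
a=cv2.resize(a,(500,420));b=cv2.resize(b,(441,420))
cv2.imwrite("pics/d4.png",cv2.resize(np.hstack([a,b])[:,:,::-1],(800,357)))
s=r.get_state();print(s["tcp_pos"],s["contact_force"])
```

```text
[ 0.47932524 -0.04620144  0.12044558] [0.07405072 0.03236958 0.21521014]
```

View pics/d4.png

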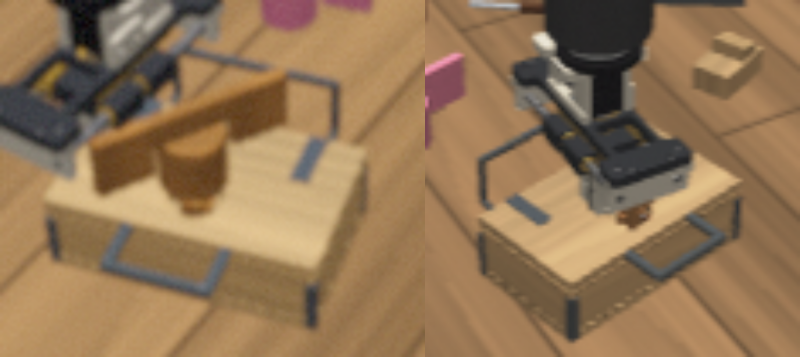

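Emit:
{"op": "servo_tool", "data": {"steps": [[3,-3,-1,0,0],[5,0,0,-5,0],[6,0,0,-6,0],[6,0,0,0,0]]}}

```text
time_s: 9.28
tcp_pos: [0.4521, -0.0346, 0.2353]
eef_rot: [-179.9, -0.5, -0.1]
contact_force: [0.1, 0.1, -1.2]
gripper_width: 0.0351
```

Run:
```python
from h import *
s=r.get_state();print(s["tcp_pos"],s["contact_force"],s["joints"])
a=r.capture("scene"); b=r.capture("side")
cv2.imwrite("pics/s5.png",a[:,:,::-1]);cv2.imwrite("pics/t5.png",b[:,:,::-1])
a=cv2.resize(a[165:270,165:290],(700,588),interpolation=cv2.INTER_CUBIC);b=cv2.resize(b[180:265,195:300],(735,595),interpolation=cv2.INTER_CUBIC)
cv2.imwrite("pics/d5.png",a[:,:,::-1]);cv2.imwrite("pics/e5.png",b[:,:,::-1])
```

```text
[ 0.45208971 -0.03457924  0.23532966] [ 0.11786324  0.14811059 -1.20633178] [ 20.71904762  -1.62121519 -25.41682965   0.08081798 -65.69828549
  69.11178763]
```

View pics/d5.png

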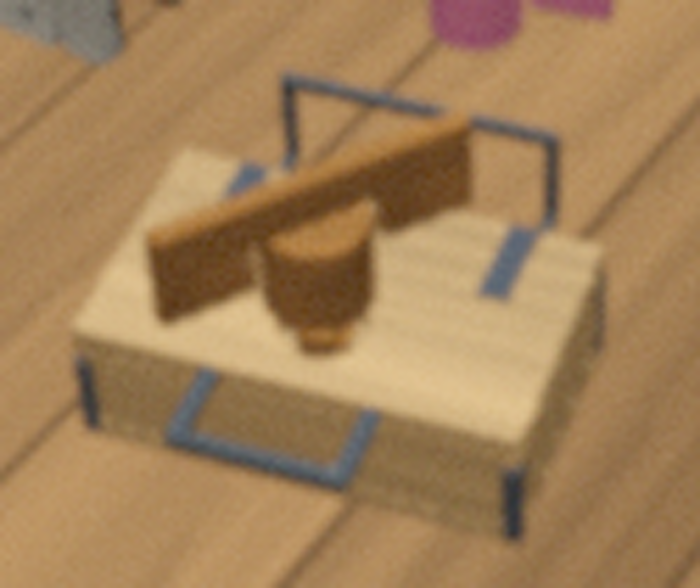

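View pics/e5.png

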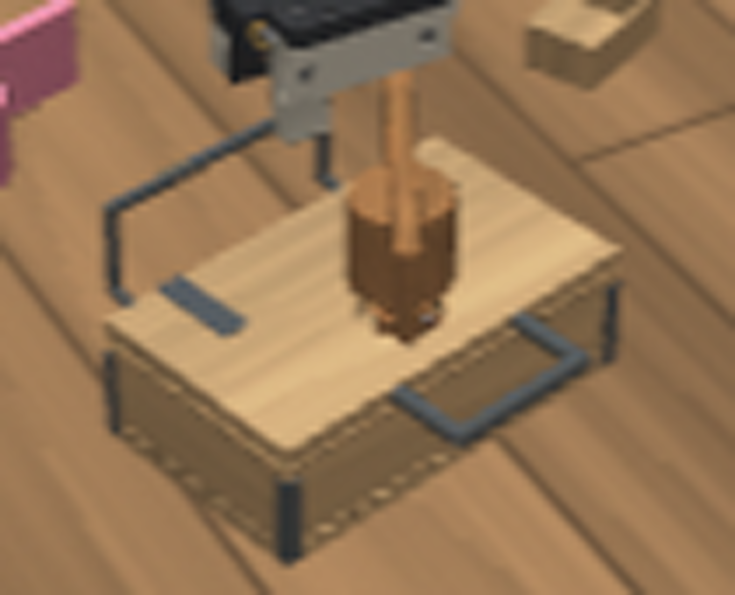

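Run:
```python
from h import *
np.set_printoptions(precision=4,suppress=True)
sc=lambda x,y:(165+(x+.5)/5.6-.5,165+(y+.5)/5.6-.5)
sd=lambda x,y:(195+(x+.5)/7-.5,180+(y+.5)/7-.5)
L=onz("scene",sc(158,233),.168);R=onz("scene",sc(462,121),.168)
print(L,R,(L+R)/2,np.linalg.norm(L-R),np.degrees(np.arctan2(*(R-L)[[1,0]])))
print("near end tri",tri(sc(158,233),sd(408,250)) )
print("body ctr side expect", [(proj("side",[.53,-.0185,z])-[195,180])*7 for z in (.073,.168,.142)], [(proj("scene",[.53,-.0185,z])-165)*5.6 for z in (.073,.168,.142)])
```

```text
[ 0.4931 -0.0827  0.168 ] [0.5653 0.0474 0.168 ] [ 0.5292 -0.0176  0.168 ] 0.14887853287053734 60.978034149564245
near end tri (array([ 0.4938, -0.0838,  0.1683]), np.float64(0.0013500971814053462))
body ctr side expect [array([399.8759, 306.4352]), array([401.8758, 147.09  ]), array([401.3143, 191.8288])] [array([321.9723, 323.3058]), array([311.3379, 175.2945]), array([314.3639, 217.4113])]
```

Emit:
{"op": "servo_tool", "data": {"steps": [[6,3.9,-0.8,0,0],[6,3.9,-0.8,0,0],[6,0,0,0,10],[6,0,0,0,10],[6,0,0,0,10],[6,0,0,0,10],[6,0,0,0,10],[6,0,0,0,10]]}}

```text
time_s: 10.38
tcp_pos: [0.5267, -0.0197, 0.2287]
eef_rot: [179.8, 0.1, -60.5]
contact_force: [-0.6, 0.5, -0.6]
gripper_width: 0.06
```

Emit:
{"op": "servo_tool", "data": {"steps": [[6,0,0,0,10],[6,0,0,0,10],[6,0,0,0,10],[6,0,0,0,10],[6,0,0,0,10],[6,0,0,0,9],[6,0,0,0,0],[6,0,0,0,0]]}}

```text
time_s: 11.38
tcp_pos: [0.5273, -0.0197, 0.2297]
eef_rot: [179.9, -0.1, -119.0]
contact_force: [-0.3, -0.2, -0.3]
gripper_width: 0.06
```

Run:
```python
from h import *
s=r.get_state();print(s["tcp_pos"],s["eef_rot"],s["joints"])
cv2.imwrite("pics/w6.png",r.capture("wrist")[:,:,::-1])
```

```text
[ 0.52727499 -0.01966772  0.22966149] [ 1.79931978e+02 -6.33206793e-02 -1.19004997e+02] [ 1.91728679e+01  6.56165786e+00 -1.74607697e+01 -9.26419881e-03
 -6.60701191e+01 -4.81741375e+01]
```

View pics/w6.png

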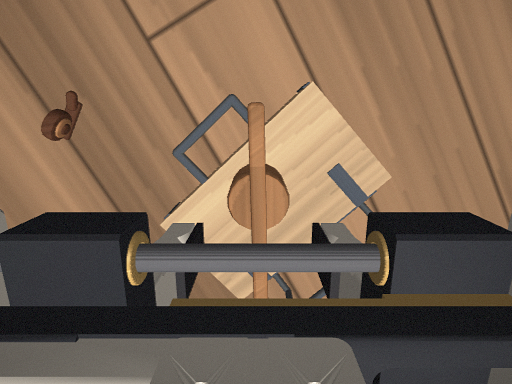

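Run:
```python
from h import *
s=r.get_state()
print(wz((258,197),s,.142),wz((257,103),s,.168),wz((260,285),s,.168))
```

```text
[ 0.52529077 -0.01959309  0.142     ] [ 0.48976683 -0.08539311  0.168     ] [0.55643641 0.03981012 0.168     ]
```

Emit:
{"op": "servo_tool", "data": {"steps": [[6,-0.2,0,4.2,0],[6,0,0,4.1,0],[6,0,0,0,0],[0.5,0,0,0,0],[0.5,0,0,0,0],[0.5,0,0,0,0],[0.5,0,0,0,0]], "squeeze": 15}}

```text
time_s: 12.3
tcp_pos: [0.5289, -0.0179, 0.1482]
eef_rot: [-180.0, 0.0, -119.2]
contact_force: [0.0, 0.4, -0.3]
gripper_width: 0.0252
```

Emit:
{"op": "servo_tool", "data": {"steps": [[0.5,0,0,0,0],[0.5,0,0,-1,0],[0.5,0,0,-2,0],[0.5,0,0,-3,0],[0.5,0,0,0,0]]}}

```text
time_s: 12.92
tcp_pos: [0.5301, -0.0177, 0.2104]
eef_rot: [-179.8, 0.2, -119.2]
contact_force: [-0.2, -0.3, -1.4]
gripper_width: 0.0119
```

Run:
```python
from h import *
s=r.get_state();print(s["tcp_pos"],s["eef_rot"],s["gripper_width"])
a=r.capture("scene")[145:270,165:290]; b=r.capture("side")[165:265,195:300]
a=cv2.resize(a,(420,420));b=cv2.resize(b,(441,420))
cv2.imwrite("pics/d7.png",cv2.resize(np.hstack([a,b])[:,:,::-1],(800,390)))
```

```text
[ 0.53012125 -0.01771049  0.21043361] [-1.79793743e+02  1.73716325e-01 -1.19182126e+02] 0.011904899471374067
```

View pics/d7.png

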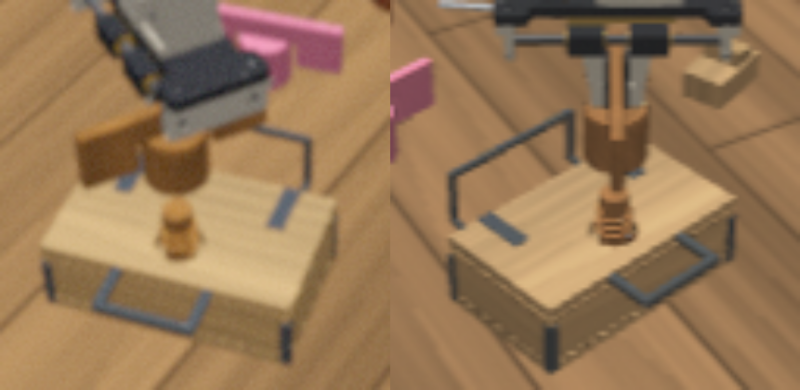

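Emit:
{"op": "servo_tool", "data": {"steps": [[0.5,3,-1.14,0,0],[0.5,5,-1.9,0,0],[0.5,5,-1.9,0,0],[0.5,5,-1.9,0,0],[0.5,5,-1.9,0,0],[0.5,5,-1.9,0,0],[0.5,3.7,-1.4,0,0],[0.5,2,-0.7,0,0]]}}

```text
time_s: 14.02
tcp_pos: [0.4742, -0.3758, 0.2061]
eef_rot: [179.9, -0.0, -119.3]
contact_force: [-0.7, 0.1, -1.3]
gripper_width: 0.0117
```

Emit:
{"op": "servo_tool", "data": {"steps": [[0.5,0,0,3,0],[0.5,0,0,3,0],[0.5,0,0,3,0],[0.5,0,0,1.5,0],[0.5,0,0,0,0],[0.5,0,0,0,0]]}}

```text
time_s: 14.78
tcp_pos: [0.4762, -0.3745, 0.1037]
eef_rot: [-179.9, -0.0, -119.2]
contact_force: [0.8, 0.2, -1.1]
gripper_width: 0.0118
```

Run:
```python
from h import *
s=r.get_state();print(s["tcp_pos"],s["eef_rot"],s["gripper_width"],s["contact_force"])
a=r.capture("scene")[250:384,40:200]; b=r.capture("side")[230:364,220:380]
a=cv2.resize(a,None,fx=2.5,fy=2.5);b=cv2.resize(b,None,fx=2.5,fy=2.5)
cv2.imwrite("pics/d8.png",np.hstack([a,b])[:,:,::-1])
```

```text
[ 0.47618678 -0.37453037  0.10367173] [-1.79912024e+02 -7.55184753e-03 -1.19173172e+02] 0.011824238270668962 [ 0.7610718   0.23116228 -1.11951131]
```

View pics/d8.png

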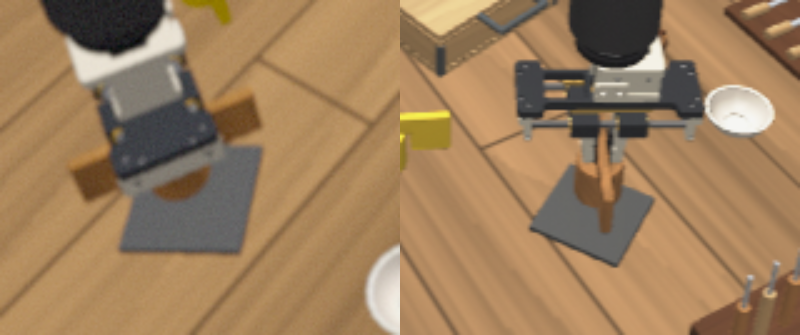

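Emit:
{"op": "servo_tool", "data": {"steps": [[0.5,0,0,1.5,0],[0.5,0,0,1.5,0],[0.5,0,0,0.4,0],[0.5,0,0,0.2,0],[0.5,0,0,0,0]]}}

```text
time_s: 15.5
tcp_pos: [0.4755, -0.3744, 0.0666]
eef_rot: [-180.0, -0.0, -119.2]
contact_force: [-0.4, -0.7, -1.1]
gripper_width: 0.012
```

Emit:
{"op": "servo_tool", "data": {"steps": [[0.5,0,0,0.1,0],[0.5,0,0,0.1,0],[0.5,0,0,0,0]]}}

```text
time_s: 15.88
tcp_pos: [0.4754, -0.3743, 0.0646]
eef_rot: [-180.0, 0.0, -119.2]
contact_force: [0.2, -0.6, -0.8]
gripper_width: 0.0117
```

Emit:
{"op": "servo_tool", "data": {"steps": [[0.5,0,0,0.1,0],[0.5,0,0,0,0]]}}

```text
time_s: 16.12
tcp_pos: [0.4756, -0.3744, 0.0645]
eef_rot: [-180.0, -0.0, -119.2]
contact_force: [-2.0, 1.7, 5.9]
gripper_width: 0.0116
```

Emit:
{"op": "servo_tool", "data": {"steps": [[0.5,0,0,0.1,0],[0.5,0,0,0,0]]}}

```text
time_s: 16.38
tcp_pos: [0.4757, -0.3744, 0.0645]
eef_rot: [-179.9, -0.0, -119.2]
contact_force: [-4.7, 4.5, 12.7]
gripper_width: 0.0119
```

The rim is on the pad. I'll ease off and release.

Emit:
{"op": "servo_tool", "data": {"steps": [[0.5,0,0,-0.2,0],[0.5,0,0,0,0],[1.6,0,0,0,0],[2.5,0,0,0,0],[4,0,0,0,0],[4,0,0,0,0]]}}

```text
time_s: 17.12
tcp_pos: [0.4754, -0.3743, 0.0645]
eef_rot: [180.0, -0.0, -119.2]
contact_force: [0.2, 0.0, 0.4]
gripper_width: 0.0378
```

Emit:
{"op": "servo_tool", "data": {"steps": [[4,0,0,-2,0],[4,0,0,-5,0],[3,0,0,-6,0],[3,0,0,0,0]]}}

```text
time_s: 17.62
tcp_pos: [0.4781, -0.3758, 0.2003]
eef_rot: [-179.4, 0.0, -119.2]
contact_force: [0.8, 0.8, -1.8]
gripper_width: 0.0309
```

Run:
```python
from h import *
s=r.get_state();print(s["tcp_pos"],s["eef_rot"],s["gripper_width"],s["contact_force"])
w=r.capture("wrist"); cv2.imwrite("pics/w9.png",w[:,:,::-1])
a=r.capture("scene")[250:384,40:200]; b=r.capture("side")[230:364,220:380]
a=cv2.resize(a,None,fx=2.5,fy=2.5);b=cv2.resize(b,None,fx=2.5,fy=2.5)
cv2.imwrite("pics/d9.png",np.hstack([a,b])[:,:,::-1])
for n in("scene","side"): print([proj(n,[.4757,-.3744,z]) for z in(.008,.084)])
```

```text
[ 0.47805328 -0.37582692  0.20033826] [-1.79434552e+02  7.86648883e-03 -1.19164690e+02] 0.0309276847529365 [ 0.80559225  0.83231011 -1.78810905]
[array([115.09192287, 328.91956999]), array([107.96448123, 310.29589195])]
[array([297.12578023, 315.58047183]), array([298.90838445, 297.36803202])]
```

View pics/d9.png

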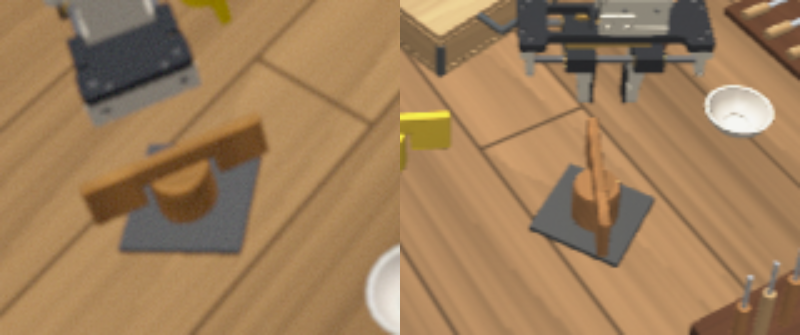

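View pics/w9.png

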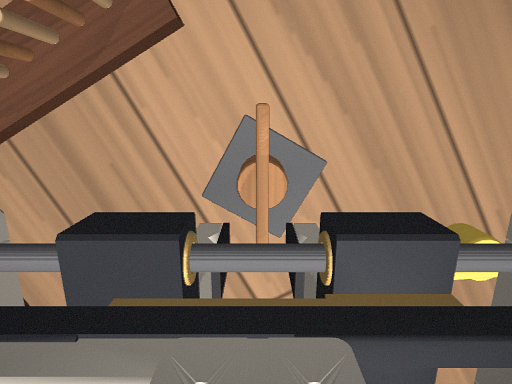

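Emit:
{"op": "servo_tool", "data": {"steps": [[2.6,0,0,-0.5,9.5],[2.6,0,0,0,9.5],[2.6,0,0,0,9.5],[2.6,0,0,0,9.5],[2.6,0,0,0,9.2],[2.6,-2.3,4.17,0,0],[2.6,-2.3,4.17,0,0],[2.6,-2.3,4.17,0,0]]}}

```text
time_s: 18.77
tcp_pos: [0.5125, -0.2351, 0.1978]
eef_rot: [179.9, -0.2, -166.4]
contact_force: [0.3, -0.1, -0.1]
gripper_width: 0.0266
```

Emit:
{"op": "servo_tool", "data": {"steps": [[2.6,-2.3,4.17,0,0],[2.6,-2.3,4.17,0,0],[2.6,-2.3,4.17,0,0],[2.6,0,0,0,0],[2.6,0,0,0,0]]}}

```text
time_s: 19.4
tcp_pos: [0.5501, -0.0986, 0.1983]
eef_rot: [180.0, -0.1, -166.4]
contact_force: [-0.3, -1.2, 0.3]
gripper_width: 0.0261
```

Run:
```python
from h import *
s=r.get_state();print(s["tcp_pos"],s["eef_rot"],s["joints"])
w=r.capture("wrist"); cv2.imwrite("pics/w10.png",w[:,:,::-1])
```

```text
[ 0.55009896 -0.09858676  0.19833241] [ 1.79985726e+02 -1.35755693e-01 -1.66361420e+02] [ 9.90737346e+00  1.09345236e+01 -1.64291033e+01 -6.08288494e-03
 -6.27727701e+01 -8.62660213e+01]
```

View pics/w10.png

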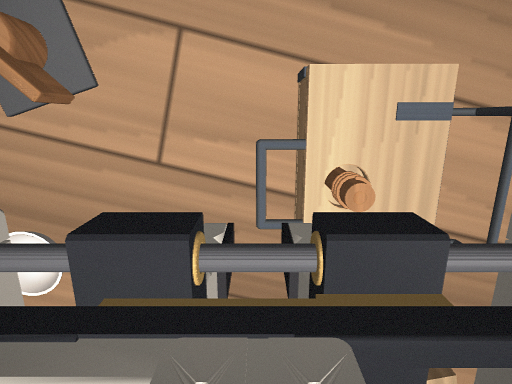

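Run:
```python
from h import *
s=r.get_state()
a=wz((261.5,145),s,.067);b=wz((261.5,224),s,.067);print(a,b,(a+b)/2,np.linalg.norm(a-b),np.degrees(np.arctan2(*(b-a)[[1,0]])))
q=wz((351,193),s,.115);print("post tip",wz((358,195),s,.112))
c=[wz(p,s,.073) for p in [(306,64),(459,64)]];print(c)
w=cv2.imread("pics/w10.png")[120:260,220:400];cv2.imwrite("pics/w10c.png",cv2.resize(w,None,fx=4,fy=4,interpolation=cv2.INTER_CUBIC))
```

```text
[ 0.50908451 -0.10444188  0.067     ] [ 0.58612127 -0.08550232  0.067     ] [ 0.54760289 -0.0949721   0.067     ] 0.07933076606059714 13.812287336537683
post tip [ 0.52646966 -0.01786211  0.112     ]
[array([ 0.43147622, -0.08367442,  0.073     ]), array([0.40005858, 0.04596164, 0.073     ])]
```

View pics/w10c.png

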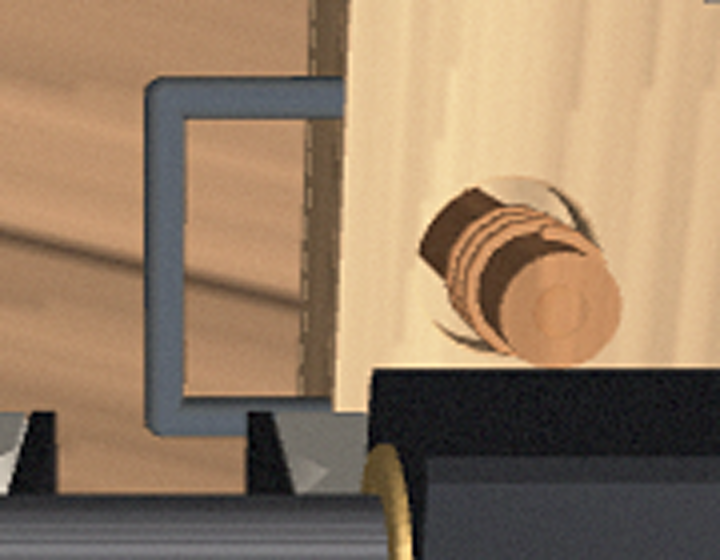

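Emit:
{"op": "servo_tool", "data": {"steps": [[2.6,0.15,0.2,4,0],[2.6,0,0,4,0],[2.6,0,0,3,0],[2.6,0,0,2,0],[2.6,0,0,1,0],[2.6,0,0,0,0]], "squeeze": 12}}

```text
time_s: 20.2
tcp_pos: [0.5483, -0.0978, 0.0591]
eef_rot: [180.0, -0.1, -166.5]
contact_force: [-0.3, -0.2, 0.5]
gripper_width: 0.0259
```

Run:
```python
from h import *
s=r.get_state();print(s["tcp_pos"],s["eef_rot"],s["contact_force"])
a=r.capture("scene")[165:270,165:290]; b=r.capture("side")[180:285,195:320]
a=cv2.resize(a,(400,336));b=cv2.resize(b,(400,336))
cv2.imwrite("pics/d11.png",np.hstack([a,b])[:,:,::-1])
```

```text
[ 0.54831321 -0.09782926  0.05909898] [ 1.79998146e+02 -7.63507090e-02 -1.66465036e+02] [-0.34735064 -0.15762364  0.54300425]
```

View pics/d11.png

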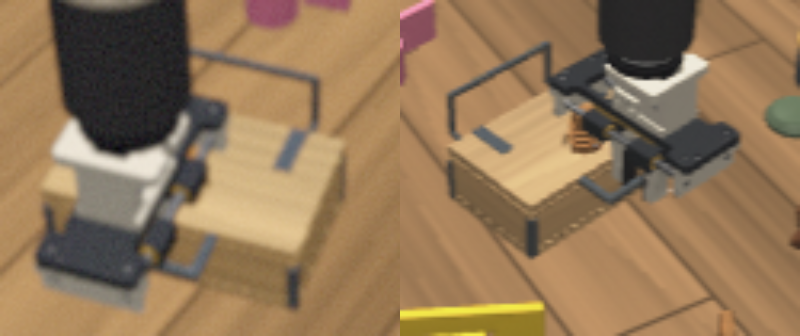

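Emit:
{"op": "servo_tool", "data": {"steps": [[0.4,0,0,0.2,0],[0.4,0,0,0,0],[0.4,0,0,0,0],[0.4,0,0,0,0],[0.4,0,0,0,0]]}}

```text
time_s: 20.92
tcp_pos: [0.5488, -0.0958, 0.0579]
eef_rot: [179.9, 0.0, -166.4]
contact_force: [-2.6, 7.5, 2.4]
gripper_width: 0.0092
```

Run:
```python
import numpy as np
t=np.radians(np.r_[np.arange(0,100.1,5),np.arange(103,119,3),120.3])
a=17.2*np.cos(t)-.6*np.sin(t);h=17.2*np.sin(t)+.6*np.cos(t)
for d,x,y in zip(np.degrees(t[1:]),-np.diff(a),-np.diff(h)):print(round(d,1),f"[0.4, 0, {x:.2f}, {y:.2f}, 0],")
```

```text
5.0 [0.4, 0, 0.12, -1.50, 0],
10.0 [0.4, 0, 0.25, -1.48, 0],
15.0 [0.4, 0, 0.38, -1.45, 0],
20.0 [0.4, 0, 0.50, -1.42, 0],
25.0 [0.4, 0, 0.62, -1.37, 0],
30.0 [0.4, 0, 0.74, -1.31, 0],
35.0 [0.4, 0, 0.85, -1.24, 0],
40.0 [0.4, 0, 0.95, -1.16, 0],
45.0 [0.4, 0, 1.05, -1.07, 0],
50.0 [0.4, 0, 1.14, -0.98, 0],
55.0 [0.4, 0, 1.22, -0.87, 0],
60.0 [0.4, 0, 1.29, -0.76, 0],
65.0 [0.4, 0, 1.36, -0.65, 0],
70.0 [0.4, 0, 1.41, -0.53, 0],
75.0 [0.4, 0, 1.45, -0.40, 0],
80.0 [0.4, 0, 1.48, -0.27, 0],
85.0 [0.4, 0, 1.49, -0.14, 0],
90.0 [0.4, 0, 1.50, -0.01, 0],
95.0 [0.4, 0, 1.50, 0.12, 0],
100.0 [0.4, 0, 1.48, 0.25, 0],
103.0 [0.4, 0, 0.88, 0.21, 0],
106.0 [0.4, 0, 0.86, 0.26, 0],
109.0 [0.4, 0, 0.85, 0.30, 0],
112.0 [0.4, 0, 0.83, 0.34, 0],
115.0 [0.4, 0, 0.81, 0.39, 0],
118.0 [0.4, 0, 0.79, 0.43, 0],
120.3 [0.4, 0, 0.59, 0.36, 0],
```

Emit:
{"op": "servo_tool", "data": {"steps": [[0.4,0,0.32,-1.5,0],[0.4,0,0.25,-1.48,0],[0.4,0,0.38,-1.45,0],[0.4,0,0.5,-1.42,0],[0.4,0,0,0,0]]}}

```text
time_s: 21.55
tcp_pos: [0.5458, -0.0836, 0.1178]
eef_rot: [-179.9, 0.1, -166.4]
contact_force: [1.9, -7.9, 1.5]
gripper_width: 0.0095
```

Run:
```python
from h import *
s=r.get_state();print(s["tcp_pos"],s["eef_rot"],s["contact_force"],s["gripper_width"])
a=r.capture("scene")[165:270,165:290]; b=r.capture("side")[180:285,195:320]
a=cv2.resize(a,(400,336));b=cv2.resize(b,(400,336))
cv2.imwrite("pics/d12.png",np.hstack([a,b])[:,:,::-1])
```

```text
[ 0.54582303 -0.08359408  0.11778671] [-1.79916018e+02  9.51889931e-02 -1.66365412e+02] [ 1.86744265 -7.8980059   1.50162701] 0.009543042810375964
```

View pics/d12.png

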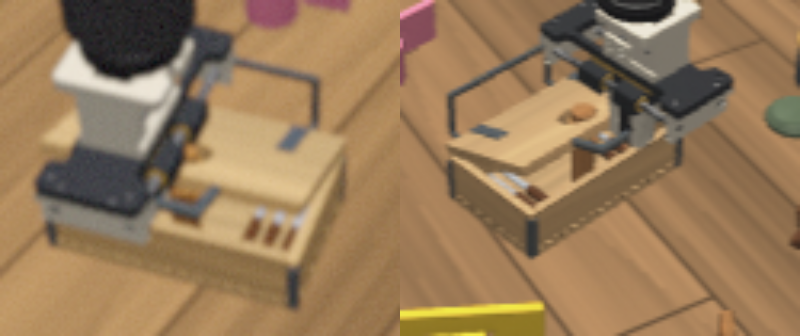

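Emit:
{"op": "servo_tool", "data": {"steps": [[0.4,0,0.47,-1.37,0],[0.4,0,0.74,-1.31,0],[0.4,0,0.85,-1.24,0],[0.4,0,0.95,-1.16,0],[0.4,0,1.05,-1.07,0],[0.4,0,1.14,-0.98,0],[0.4,0,1.22,-0.87,0],[0.4,0,0,0,0]]}}

```text
time_s: 22.65
tcp_pos: [0.5307, -0.0207, 0.1988]
eef_rot: [-179.9, 0.1, -166.3]
contact_force: [-1.0, -7.7, 9.3]
gripper_width: 0.0091
```

Emit:
{"op": "servo_tool", "data": {"steps": [[0.4,0,1.17,-0.92,0],[0.4,0,1.36,-0.65,0],[0.4,0,1.41,-0.53,0],[0.4,0,1.45,-0.4,0],[0.4,0,1.48,-0.27,0],[0.4,0,0,0,0]]}}

```text
time_s: 23.4
tcp_pos: [0.514, 0.0476, 0.2243]
eef_rot: [180.0, 0.0, -166.3]
contact_force: [-0.2, -1.5, 6.3]
gripper_width: 0.0093
```

Run:
```python
from h import *
s=r.get_state();print(s["tcp_pos"],s["eef_rot"],s["contact_force"],s["gripper_width"])
a=r.capture("scene")[135:270,145:305]; b=r.capture("side")[150:285,175:335]
a=cv2.resize(a,(400,336));b=cv2.resize(b,(400,336))
cv2.imwrite("pics/d13.png",np.hstack([a,b])[:,:,::-1])
```

```text
[0.51395226 0.04763204 0.22425829] [ 1.79977979e+02  3.50195720e-02 -1.66301094e+02] [-0.20360451 -1.50361428  6.32036254] 0.009292449243410635
```

View pics/d13.png

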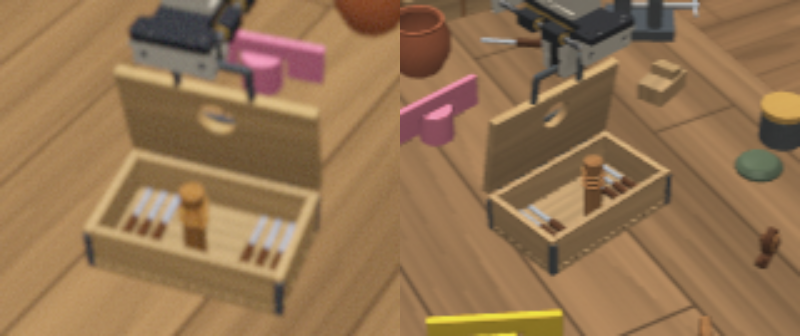

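Emit:
{"op": "servo_tool", "data": {"steps": [[0.4,0,1.49,-0.24,0],[0.4,0,1.5,-0.01,0],[0.4,0,1.5,0.12,0],[0.4,0,1.48,0.25,0],[0.4,0,0.88,0.21,0],[0.4,0,0.86,0.26,0],[0.4,0,0,0,0]]}}

```text
time_s: 24.38
tcp_pos: [0.4958, 0.1217, 0.2175]
eef_rot: [180.0, -0.0, -166.4]
contact_force: [2.0, 0.7, 0.0]
gripper_width: 0.0096
```

Emit:
{"op": "servo_tool", "data": {"steps": [[0.4,0,0.85,0.3,0],[0.4,0,0.83,0.34,0],[0.4,0,0.81,0.39,0],[0.4,0,0.4,0.21,0],[0.4,0,0,0,0]]}}

```text
time_s: 25.0
tcp_pos: [0.489, 0.1495, 0.2052]
eef_rot: [-180.0, -0.0, -166.4]
contact_force: [1.5, 0.8, -0.6]
gripper_width: 0.0099
```

Emit:
{"op": "servo_tool", "data": {"steps": [[0.4,0,0.39,0.22,0],[0.4,0,0.38,0.23,0],[0.4,0,0,0,0]]}}

```text
time_s: 25.38
tcp_pos: [0.4873, 0.1569, 0.2007]
eef_rot: [-180.0, -0.0, -166.4]
contact_force: [1.3, 0.1, 0.3]
gripper_width: 0.0092
```

Emit:
{"op": "servo_tool", "data": {"steps": [[0.4,0,0.26,0.16,0],[0.4,0,0,0,0]]}}

```text
time_s: 25.62
tcp_pos: [0.4867, 0.1593, 0.1992]
eef_rot: [-180.0, -0.0, -166.4]
contact_force: [0.1, 0.0, -0.4]
gripper_width: 0.0099
```

Emit:
{"op": "servo_tool", "data": {"steps": [[0.4,0,0.26,0.16,0],[0.4,0,0,0,0]]}}

```text
time_s: 25.88
tcp_pos: [0.4863, 0.161, 0.1981]
eef_rot: [-179.9, -0.0, -166.4]
contact_force: [1.2, -5.9, 3.4]
gripper_width: 0.0094
```

Emit:
{"op": "servo_tool", "data": {"steps": [[0.4,0,0.26,0.16,0],[0.4,0,0,0,0]]}}

```text
time_s: 26.12
tcp_pos: [0.4863, 0.1612, 0.198]
eef_rot: [-179.7, 0.0, -166.4]
contact_force: [1.7, -16.9, 13.1]
gripper_width: 0.0093
```

Run:
```python
from h import *
s=r.get_state();print(s["tcp_pos"],s["eef_rot"],s["contact_force"],s["gripper_width"])
a=r.capture("scene")[135:270,145:305]; b=r.capture("side")[150:285,175:335]
a=cv2.resize(a,(400,336));b=cv2.resize(b,(400,336))
cv2.imwrite("pics/d14.png",np.hstack([a,b])[:,:,::-1])
```

```text
[0.48630686 0.161157   0.19797657] [-1.79688269e+02  3.05079277e-03 -1.66383062e+02] [  1.65495713 -16.92149234  13.134744  ] 0.009321624227686771
```

View pics/d14.png

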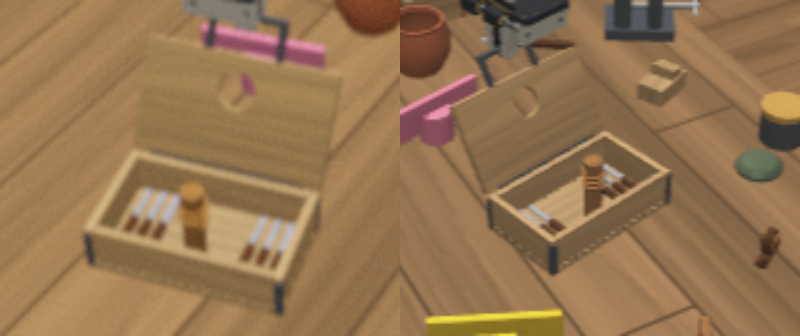

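The lid is hard against its stop. I'll ease off, open the fingers and lift away.

Emit:
{"op": "servo_tool", "data": {"steps": [[0.4,0,-0.36,-0.22,0],[0.4,0,0,0,0],[1.6,0,0,0,0],[2.6,0,0,0,0],[2.6,0,0,0,0],[2.6,0,0,0,0]]}}

```text
time_s: 26.98
tcp_pos: [0.4864, 0.161, 0.1983]
eef_rot: [180.0, -0.0, -166.4]
contact_force: [0.0, -1.1, 0.2]
gripper_width: 0.0256
```

Emit:
{"op": "servo_tool", "data": {"steps": [[2.6,0,0,-1,0],[2.6,0,0,-2,0],[2.6,0,0,-4,0],[2.6,0,0,-5,0],[2.6,0,0,0,0],[2.6,0,0,0,0]]}}

```text
time_s: 27.72
tcp_pos: [0.4863, 0.1608, 0.3186]
eef_rot: [180.0, 0.0, -166.4]
contact_force: [0.0, 0.2, -1.2]
gripper_width: 0.0262
```

Run:
```python
from h import *
s=r.get_state();print(s["tcp_pos"],s["contact_force"],s["gripper_width"],s["time_s"])
a=r.capture("scene"); b=r.capture("side")
cv2.imwrite("pics/s15.png",a[:,:,::-1]);cv2.imwrite("pics/t15.png",b[:,:,::-1])
# expected bar at stop
n=np.array([-.237,.9715,0]);u=np.array([.972,.236,0]);H=np.array([.530,-.0175,.061])+.09*n
for t in (2.1,2.0):
  B=H+n*-(.172*np.cos(t)-.006*np.sin(t))+[0,0,.172*np.sin(t)+.006*np.cos(t)]
  print(t,B,[ (proj(c,B-.04*u).round(1),proj(c,B+.04*u).round(1)) for c in("scene","side")])
```

```text
[0.48626574 0.1608026  0.31864996] [ 0.03633349  0.23436247 -1.16416819] 0.026226298027309816 27.725
2.1 [0.48686297 0.15932542 0.20644293] [(array([231.1, 138.6]), array([259.2, 144.2])), (array([206.7, 173. ]), array([224.7, 164.6]))]
2.0 [0.49041317 0.1447726  0.21490228] [(array([229. , 139.2]), array([257.4, 144.9])), (array([209.4, 172.7]), array([227.4, 164.2]))]
```

View pics/s15.png

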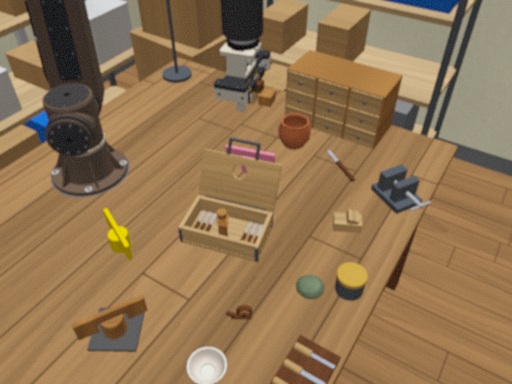

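View pics/t15.png

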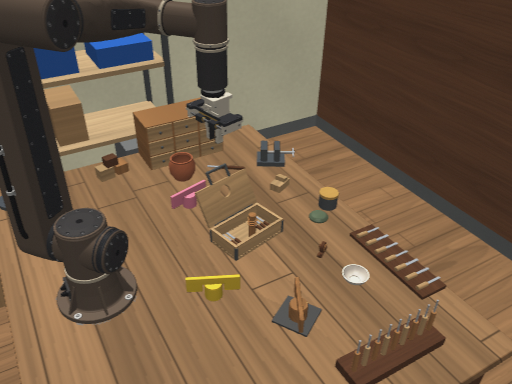

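```bash
python3 -c "
from plant import r
print(r.close_job())"
```

```text
the job is handed in; nothing more can be done
None
```

The job is handed in at about 28 s of the 72 s allowed. The cap stands on the slate pad and the lid rests open on its stop. No verdict is reported, so this rests on my own checks.

**What I did**
- **Cap off:** I unscrewed the cap by pushing a wing end round with the closed fingers for about 2 1/2 turns. The two cameras then put the wing top at 0.168 m, 19 mm higher than when shut. I gripped the wing and lifted the cap straight off the post.
- **Cap on pad:** I lowered it in 1 mm steps until the wrist force showed contact (about 13 N at most), eased off and let go. The tool was within about 2 mm of the measured pad centre.
- **Lid:** I swung it up by the loop handle and lowered it slowly until it pressed on the stop (about 21 N at the wrist). I eased off, let go and lifted clear.

**Last checks**
- In the final pictures the cap stands upright on the pad.
- By eye, the loop bar is in both views where a lid at about 2.1 rad should put it. The scene view cannot tell 2.0 from 2.1 well, so the contact with the stop is the stronger evidence.
- By eye, the bystanders are where they were.
- The gripper is clear of everything, about 0.11 m above the bar.

**Small disagreements**
- The wrist camera and the two-camera measurement differed by about 3 mm for the loop bar.
- The two-camera measurement and the wrist camera's estimates differed by up to about 4 mm for the cap axis.
- These showed as side forces of up to about 12 N while lifting the lid, which I corrected on the way.

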